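# Set up the glare shield: uncap, kickstand down, hold upright

## Task

I want to tighten the clamp screw of the glare shield: lift the loose dust cap off the screw and set it right side up (open end down, as it was) into the round recess of the wooden cap holder, and let go of it. Then flip the stand's kickstand over its top dead centre until it lies fully down with its foot on the table, and only after that raise the leaning shield frame until it stands upright. Finish while still holding the frame upright with the gripper, for it tips back as soon as it is let go; leave the jars, the tape roll and the matchbox where they are.

Things in the scene. Friction and masses are not known exactly. Their poses are not given: they have to be found in the camera images.
- stand: Grey base plate, fixed, 190 x 270 x 12 mm; origin on the table, x towards the side the frame leans to (away from the robot, yaw within 0.3 rad), y left, z up. In its axes (mm): frame hinge axis along y through (0,0,40); capped clamp screw at (-75,-50), 22 wide and 22 tall above the plate; kickstand pivot axis along y through (-30,120,35).
- shield_frame (a joint): Hinge of the shield frame (tube frame with clear pane, 136 mm wide, 146 tall, and a stub with a black grip on top), rad: 0 = leaning back 0.65 from vertical to the stand's +x, on its stop; 0.65 = upright; far stop 0.95. Its weight and a spring (0.5 N m, 2.5 N at the grip) always tip it back to 0.
- frame_grip (a point): Centre of the black round grip on the frame's stub: cylinder 28 mm in diameter, 24 mm long, axis along the stand's y (parallel to the hinge), 200 mm from the hinge axis; height 199 mm leaning, 240 upright. Pinched on its flat ends (24 mm apart) it can pivot between the fingers. Stub below 12 mm thick; top rail 60 mm below.
- kickstand (a joint): Free hinge of the kickstand (150 g), at the stand's y = +120 mm, swinging parallel to the stand's x and z, rad: 0 = stowed, pointing up and leaning 0.436 from vertical to the stand's -x, on its stop; 0.436 = dead centre; beyond it the leg falls by itself to the stand's +x; 2.19 = fully down, foot on the table.
- kick_foot (a point): Centre of the kickstand's rubber foot, 20 mm in diameter; the leg is a 12 mm round steel bar, the foot's centre is 125 mm from the pivot axis and its end 136 mm.
- cap_center (a point): Centre of the loose grey dust cap, half-way up: a cylinder 34 mm in diameter (36 at the top rib) and 38 mm tall, closed above and open below, wall 3 mm, standing upright on the base plate over the clamp screw (bore 28 mm); 30 g. Its z axis points up.
- cap_holder: Square wooden block 70 x 70 x 20 mm, fixed to the table, with one round recess in the middle of its top, 42 mm in diameter and 12 mm deep; origin under its centre on the table, the recess floor is 8 mm above it. It stands left or right of the stand.
- blue_jar_center (a point): Centre of a bystander: jar with blue glass grains and a grey lid, 58 mm in diameter, 79 mm tall. Leave alone.
- small_jar_center (a point): Centre of a bystander: jar with green glass grains and a black lid, 52 mm in diameter, 64 mm tall. Leave alone.
- tape_center (a point): Centre of a bystander: tape roll lying flat, 69 mm in diameter, 19 mm tall. Leave alone.
- matches_center (a point): Centre of a bystander: matchbox, 61 x 66 x 16 mm. Leave alone.
Things that resemble listed ones, but are neither listed nor needed, are in the scene too. What is shaped like the part that bears cap_center but pink or red is not meant.

How it is judged:
By the outcome, as a careful person would: the job done as asked, in the order asked, and still so for the second after the job is handed in, while the arm keeps its last pose, push and grip.
It also fails if it takes over 69 s, if anything falls off the work surface, if the arm or the gripper's body presses on something with over 40 N, if the wrist force passes 120 N, or if a joint passes its speed limit or range.

## Robot

A 6-joint arm with a two-finger parallel gripper is mounted at the origin on the work surface; the furniture and walls round the work are solid. World frame = base frame: x ahead of the robot, y to its left, z up, the work surface at z = 0. Lengths are in mm, angles in rad, forces in N, time in s.
With the tool pointing down it reaches from about 350 to 975 mm from the base axis. Payload 7.1 kg.
Tool frame: the origin (TCP) lies midway between the tips of the shut fingers; the grasp point (between the pads) lies pinch_z behind it (pinch_z is the distance from the TCP to the grasp point, in mm); z points along the fingers, y is the line along which they close (so a half turn about z gives the same grasp; the last joint's range is limited). The gripper opens to 88 mm and grips with 3 to 60 N. Pads are 20 mm wide; open, the fingers measure 115 mm over their backs; the gripper's body (75 mm by 178 mm) begins 61 mm behind the grasp point.
Start: joints at [1.192, 0.423, 1.63, -0, 1.089, -0.019], TCP at [220.022, 584.974, 222.675] pointing down, gripper open.
Joint ranges: [-3, 3], [-0.9, 2.11], [0.09, 2.58], [-1.31, 4.45], [0.11, 2.69], [-2.54, 2.54]. Speed limits (rad/s): [2.39, 2.39, 3.01, 3.14, 3.14, 3.14].

## Interface

Orientations are given as a rotation vector (axis times angle).
In Python, from workcell import get_obs, get_image, close_job, pinch_z gives the robot as it stands.
- The arm moves only by the tool jog_arm, never from a script. Its argument "commands" is a list of rows, each a list of 3 entries, a list of its own where there are three numbers: the gripper command: -1 is shut, 1 is fully open, values between are in proportion, then the shift along the tool's x, y, z as a fraction of full scale, then the turn, a rotation vector about the tool's x, y, z as a fraction of full scale. In form: [[gripper, [tx, ty, tz], [rx, ry, rz]], ...]. A call has 1 to 10 rows; each row shifts and turns the commanded pose from where the row before left it, along the tool's axes as they then stand; what a row does not reach is not made up. Full scale, the value 1, is 0.1 m for a shift and 45 degrees for a turn. A row lasts 1/10 s, in which the tool goes at most 50 mm and 8.59 degrees, less where a joint would pass 70% of its speed; a pose out of reach is approached as far as the arm can. A call with a number of a shift or a turn outside -1 to 1 is refused whole. A call with a gripper value outside its range is refused whole. The fingers move at their own pace and stop on an object; the grip force is fixed at half the most. Time passes only in rows, so rows that do not move let the fingers close. It gives the time, the measured TCP pose, the force, the opening and the grip force at its end, in the units of the state.
- get_obs(): the state, without advancing time (a new reading comes with each control period).
- get_image(name): name is "side" or "top" or "wrist"; returns a dict with "image" (420x560x3 uint8, blue, green, red), "z_map" (420x560 float32, mm along the optical axis (not along the pixel's ray), 0 where there is no reading), "intrinsics" (3x3 intrinsics, pixels), "eye" and "orientation" of the camera in the world; the wrist camera has in their place "mount" (4x4, takes a point from camera to tool coordinates, whose origin is the TCP and whose axes are the flange's). Camera axes: x right, y down, z forward; pixel columns grow to the right and rows downward; lengths in mm; the calibration is good to about 2 mm. The wrist camera is an equidistant fisheye: a pixel r from the principal point sees the ray r / f radians off the axis. A picture is of the moment at which its call begins: read the wrist's pose just before it.
- close_job(): hands the job in; it is judged then, once.
The state is a dict: "t": time; "qpos": joint angles; "qvel": joint speeds; "joint_torque": joint torques, N m; "ee_pos": TCP position; "orientation": TCP orientation; "ft_force": force on the tool from outside, world axes, zero at the start; "moment": the same for the moment, N m; "width": finger opening in mm; "grasp_force": force on a finger pad.
Only numpy, scipy, OpenCV 4.12 (cv2) and the standard library are available. Lean on these libraries where they do the work, as an engineer would, in place of code of your own. Each camera call takes 0.05 s, during which the arm holds its last target. There are 200 camera calls.

## Working session

There is one attempt and no reset: what is moved stays moved. The work goes in short steps, Python scripts to look and compute and a tool call to move; the robot and the scene stay as the last step left them, time stands still between calls to the robot, and variables do not carry over. Pictures are saved under pics/ and viewed, at most 10 in all, crops included, and the job is handed in when it is done.

Besides the shell and the picture viewer there is one more tool, called after "Call:" by a JSON object that holds its "api" and its "payload". jog_arm: Moves the arm, as the interface text tells. Its arguments: {"type":"object","properties":{"commands":{"type":"array","items":{"type":"array"}}},"required":["commands"]}

```bash
mkdir -p pics
cat > h.py <<'E'
import numpy as np, cv2, pickle
from scipy.spatial.transform import Rotation as R
from workcell import get_obs, get_image, close_job, pinch_z
def cam(n):
    d=get_image(n); return d
def world(d,mask=None):
    K=np.array(d['intrinsics']);z=d['z_map'].astype(float);h,w=z.shape
    u,v=np.meshgrid(np.arange(w),np.arange(h))
    p=np.stack([(u-K[0,2])/K[0,0]*z,(v-K[1,2])/K[1,1]*z,z],-1)
    o=np.array(d['orientation']); Rm=o if o.shape==(3,3) else R.from_rotvec(o).as_matrix()
    return p@Rm.T+np.array(d['eye'])
E
python3 - <<'E'
from h import *
print(pinch_z, get_obs())
for n in('top','side'):
    d=cam(n);pickle.dump(d,open(n+'.pkl','wb'));cv2.imwrite(f'pics/{n}0.png',cv2.resize(d['image'],(800,600)));print(n,d['intrinsics'],d['eye'],d['orientation'])
E
```

```text
18.700000000000003 {'t': 0.0, 'qpos': array([ 1.19200204e+00,  4.23842762e-01,  1.63069281e+00, -2.07353880e-05,
        1.08861710e+00, -1.90093975e-02]), 'qvel': array([ 0.00048301,  0.00146423,  0.00149087, -0.00128154, -0.00130699,
       -0.00071925]), 'joint_torque': array([-1.89569248e-03, -5.44590175e+01, -2.73678982e+01,  6.42907410e-02,
        2.23574118e-02, -7.05519483e-05]), 'ee_pos': array([219.82264901, 584.46106024, 221.89940579]), 'orientation': array([-5.62038582e-01, -3.09061283e+00,  2.40763225e-03]), 'ft_force': array([-0.52150456,  0.06279522, -0.38910115]), 'moment': array([-0.021     , -0.03580042,  0.00417878]), 'grasp_force': 0.0, 'width': 87.8589669362607}
top [[388.82194331   0.         281.36293953]
 [  0.         388.82194331 209.89774951]
 [  0.           0.           1.        ]] [ 359.58860264   40.14565741 1229.96640545] [-2.13073265  2.14338442 -0.14014084]
side [[441.67638977   0.         284.80837573]
 [  0.         441.67638977 217.82654825]
 [  0.           0.           1.        ]] [  145.62332448 -1015.14293529   600.82749538] [-1.92589125  0.32577957 -0.21427904]
```

View pics/top0.png

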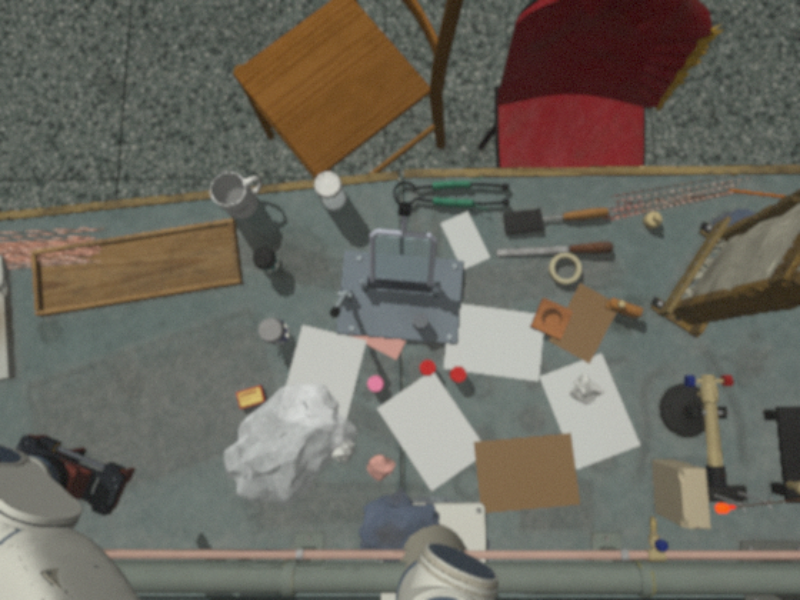

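View pics/side0.png

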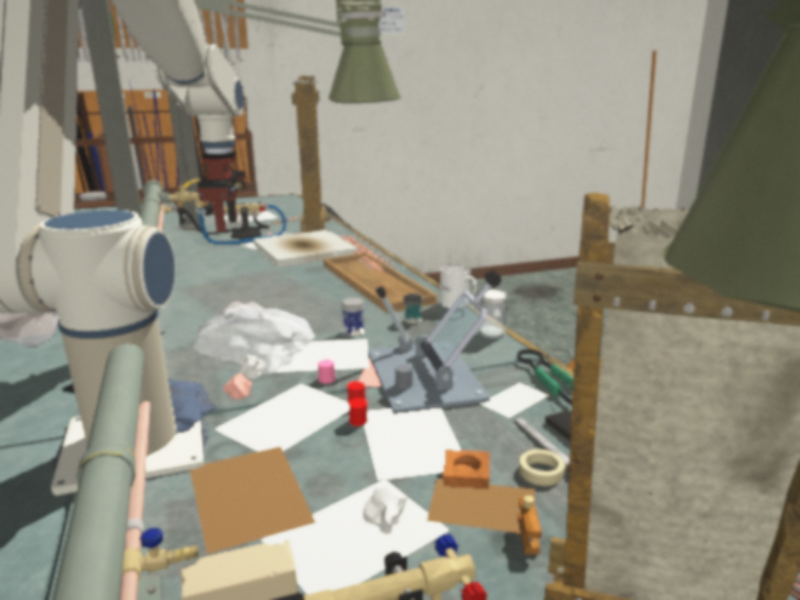

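The top view shows the stand near (400,300), the grip at (404,208), the cap at (421,325), the kick foot at (335,312) and the holder at (551,319), in 800-px coordinates. The side view confirms this: the kickstand is up, the frame leans away, and the cap is on the near corner.

Run:
```python
from h import *
d=pickle.load(open('top.pkl','rb'));P=world(d);im=d['image']
def at(u,v,r=2):
    u=int(u*.7);v=int(v*.7);q=P[v-r:v+r+1,u-r:u+r+1].reshape(-1,3);return q[np.argsort(q[:,2])][[0,len(q)//2,-1]].round().tolist()
for n,u,v in[('plate',355,300),('table',300,300),('grip',404,208),('foot',335,312),('cap',421,325),('holdrim',537,312),('hold',552,317)]:print(n,at(u,v))
x,y,z=P[...,0],P[...,1],P[...,2]
# plate
def near(c,r):return np.hypot(x-c[0],y-c[1])<r
c=P[int(300*.7),int(400*.7)];
hsv=cv2.cvtColor(im,cv2.COLOR_BGR2HSV);print('hsv plate',hsv[int(285*.7),int(352*.7)],'table',hsv[210,175],'hold',hsv[int(312*.7),int(537*.7)],hsv[int(330*.7),int(537*.7)])
m=((z>7)&(z<18)&near(c,190)).astype(np.uint8)
m=cv2.morphologyEx(m,cv2.MORPH_OPEN,np.ones((3,3)))
n,l,s,ce=cv2.connectedComponentsWithStats(m);k=1+np.argmax(s[1:,4]);q=P[l==k]
r=cv2.minAreaRect(q[:,:2].astype(np.float32));print('plate rect',r,len(q))
# holder
ch=P[int(312*.7),int(540*.7)]
m=((z>15)&(z<25)&near(ch,70));q=P[m];print('holder',cv2.minAreaRect(q[:,:2].astype(np.float32)),np.median(q[:,2]),len(q))
cc=np.array(at(421,325)[1]);m=(z>40)&(z<60)&near(cc,30);q=P[m];print('cap',q.mean(0),np.median(q,0),len(q),cv2.minEnclosingCircle(q[:,:2].astype(np.float32)))
for nm,u,v,lo in(('grip',404,208,170),('foot',335,312,110)):
    m=(z>lo)&(np.hypot(np.arange(560)[None]-u*.7,np.arange(420)[:,None]-v*.7)<12);q=P[m];print(nm,q.min(0),q.max(0),q.mean(0),len(q))
cv2.imwrite('pics/crop.png',cv2.resize(im[140:260,210:430],None,fx=3.6,fy=3.6,interpolation=cv2.INTER_CUBIC))
```

```text
plate [[542.0, 160.0, 8.0], [535.0, 172.0, 14.0], [544.0, 169.0, 17.0]]
table [[545.0, 287.0, -5.0], [537.0, 286.0, 1.0], [360.0, 40.0, 1230.0]]
grip [[685.0, 49.0, 208.0], [689.0, 49.0, 213.0], [693.0, 51.0, 217.0]]
foot [[492.0, 193.0, 153.0], [500.0, 184.0, 160.0], [499.0, 186.0, 162.0]]
cap [[478.0, 27.0, 34.0], [479.0, 18.0, 50.0], [482.0, 24.0, 56.0]]
holdrim [[518.0, -231.0, -2.0], [520.0, -232.0, 8.0], [508.0, -234.0, 27.0]]
hold [[504.0, -271.0, 2.0], [503.0, -275.0, 10.0], [509.0, -271.0, 13.0]]
hsv plate [103  24 127] table [ 71  18 112] hold [ 14  73 123] [ 12  75 132]
plate rect ((550.4140014648438, 64.40091705322266), (269.5608825683594, 189.89967346191406), 84.86781311035156) 3461
holder ((498.17095947265625, -266.6673278808594), (70.36056518554688, 70.18614196777344), 64.45230865478516) 20.964092082341722 358
cap [492.03642511  21.13169635  50.47057756] [491.3631726   21.08267361  50.51635929] 97 ((492.9993896484375, 21.300533294677734), 16.835500717163086)
grip [359.58860264  40.14565741 174.43852575] [ 702.19856572   62.66282442 1229.96640545] [676.37031901  51.66504956 229.59864333] 120
foot [488.74655769 180.60828315 111.87390658] [523.53950622 198.54989322 162.33815913] [501.60338365 188.66625806 150.37540353] 61
```

View pics/crop.png

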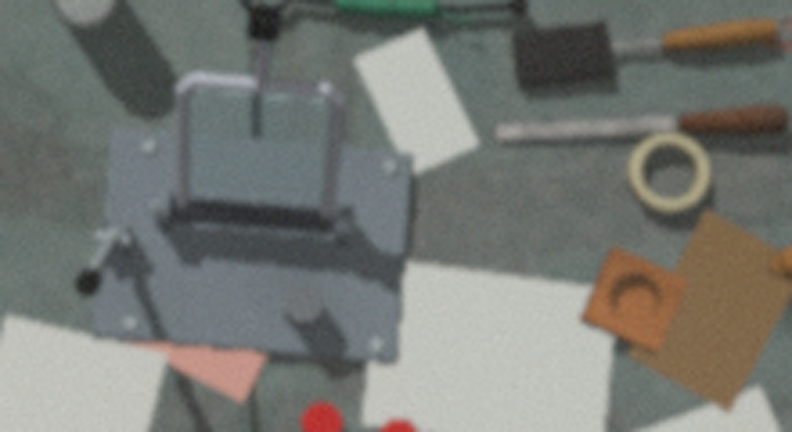

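The stand's plate gives yaw ≈ -0.0895. Cap, foot and grip together put the stand origin at ≈ (571.5, 62.5). The holder is at (498, -267). All sizes and heights match the task, so I start moving.

Call:
{"api": "jog_arm", "payload": {"commands": [[1,[0,0,0],[0,0,-0.172]],[1,[0,0,0],[0,0,-0.172]],[1,[-0.2,-0.33,0],[0,0,0]],[1,[-0.2,-0.33,0],[0,0,0]],[1,[-0.2,-0.33,0],[0,0,0]],[1,[-0.2,-0.33,0],[0,0,0]],[1,[-0.2,-0.33,0],[0,0,0]],[1,[-0.2,-0.33,0],[0,0,0]],[1,[-0.2,-0.33,0],[0,0,0]],[1,[-0.2,-0.33,0],[0,0,0]]]}}

```text
t: 1.1
ee_pos: [356.0, 306.2, 222.5]
orientation: [-0.14, -3.138, 0.0]
ft_force: [0.3, 0.4, 0.2]
width: 88.0
grasp_force: 0.0
```

Call:
{"api": "jog_arm", "payload": {"commands": [[1,[-0.2,-0.33,0],[0,0,0]],[1,[-0.2,-0.33,0],[0,0,0]],[1,[-0.2,-0.33,0],[0,0,0]],[1,[-0.2,-0.33,0],[0,0,0]],[1,[-0.2,-0.33,0],[0,0,0]],[1,[-0.2,-0.33,0],[0,0,0]],[1,[0,0,0],[0,0,0]],[1,[0,0,0],[0,0,0]]]}}

```text
t: 1.9
ee_pos: [457.4, 99.2, 222.4]
orientation: [-0.144, -3.137, -0.0]
ft_force: [-0.1, 0.7, -0.3]
width: 87.6
grasp_force: 0.0
```

```bash
cat >> h.py <<'E'
def togo(x,y,z,yaw=-0.0895):
    o=get_obs();p=np.array(o['ee_pos']);Q=R.from_rotvec(o['orientation']).as_matrix()
    c,s=np.cos(yaw),np.sin(yaw);T=np.array([[-c,-s,0],[-s,c,0],[0,0,-1]]).T
    print('t',o['t'],'p',p.round(1),'go/100',(Q.T@(np.array([x,y,z])-p)/100).round(3),'turn/45deg',(R.from_matrix(Q.T@T).as_rotvec()/(np.pi/4)).round(3),'F',o['ft_force'].round(1),'w',round(o['width'],1),round(o['grasp_force'],1))
def stand(a,b,o=(571.5,62.5),yaw=-0.0895):
    c,s=np.cos(yaw),np.sin(yaw);return o[0]+a*c-b*s,o[1]+a*s+b*c
E
python3 - <<'E'
from h import *
togo(492.5,20.5,28)
d=cam('wrist');o=get_obs()
print(d['intrinsics'],d['mount'])
pickle.dump((o,d),open('w.pkl','wb'));cv2.imwrite('pics/w1.png',d['image'])
E
```

```text
t 1.9 p [457.4  99.2 222.4] go/100 [-0.423 -0.751  1.944] turn/45deg [ 0.    -0.001 -0.003] F [-0.1  0.7 -0.3] w 87.6 0.0
[[325.1922621    0.         280.87838448]
 [  0.         325.1922621  209.14189436]
 [  0.           0.           1.        ]] [[ 1.80803526e-04 -9.66371579e-01 -2.57149642e-01  6.92979357e+01]
 [ 9.99999983e-01  1.63674328e-04  8.80160825e-05 -3.75851892e-01]
 [-4.29674458e-05 -2.57149653e-01  9.66371592e-01 -1.63027073e+02]
 [ 0.00000000e+00  0.00000000e+00  0.00000000e+00  1.00000000e+00]]
```

View pics/w1.png

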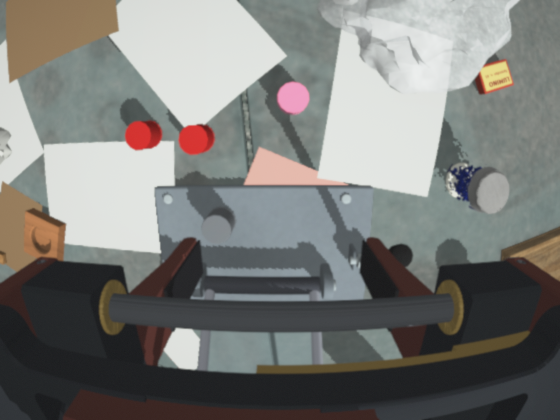

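The wrist view shows the cap top at about (217,226), the plate, the two red decoys, and the kick foot at about (400,255). I cast rays to verify the cap and foot.

Run:
```python
from h import *
o,d=pickle.load(open('w.pkl','rb'));K=d['intrinsics'];M=np.array(d['mount'])
Q=R.from_rotvec(o['orientation']).as_matrix()
def ray(u,v,z):
    a=np.array([u-K[0,2],v-K[1,2]]);r=np.hypot(*a);t=r/K[0,0]
    c=np.r_[a/r*np.sin(t),np.cos(t)]
    D=Q@M[:3,:3]@c;E=Q@M[:3,3]+o['ee_pos'];return (E+D*(z-E[2])/D[2]).round(1)
g=cv2.cvtColor(d['image'],cv2.COLOR_BGR2GRAY);sub=cv2.medianBlur(g[200:250,190:250],5)
print(sub[::4,::4])
zs=d['z_map'];zz=zs[205:245,195:240];print(zz[::5,::5].round())
print('cap',ray(217,226,50),'foot',ray(400,255,150))
# depth top of cap
E=[]
for v in range(205,246):
  for u in range(195,242):
    if zs[v,u]>0:
      a=np.array([u-K[0,2],v-K[1,2]]);r=np.hypot(*a);t=r/K[0,0];c=np.r_[a/r*np.tan(t),1]*zs[v,u]
      p=Q@(M[:3,:3]@c+M[:3,3])+o['ee_pos']
      if 44<p[2]<56:E.append(p)
E=np.array(E,np.float32);print(len(E),E.mean(0),cv2.minEnclosingCircle(E[:,:2].copy()))
```

```text
[[ 97  91  90  90  89  91  92  91 120 146 148 148 148 150 150]
 [113  91  91  90  90  91  90  90  91 133 147 148 148 149 149]
 [146 120  91  90  90  90  82  72  70  80 123 147 147 146 146]
 [147 147 113  91  90  77  68  67  67  66  77 138 146 145 146]
 [147 146 145 108  90 111 131 127  86  66  70 112 146 146 146]
 [146 146 145 138 134 137 138 138 138 116  78 105 145 146 145]
 [148 145 144 136 137 137 138 138 138 138  98 114 145 146 146]
 [147 145 144 137 137 138 138 138 138 138 128 138 144 145 147]
 [147 146 145 138 137 137 138 138 138 139 137 143 144 144 145]
 [133 139 146 145 137 137 138 138 138 139 139 143 143 142 143]
 [ 47  58 105 145 143 138 138 139 139 140 141 142 142 143 144]
 [ 49  52  40 132 143 140 139 138 139 140 140 141 141 142 145]
 [ 58  38  39  89  90  90  90  89  89  89  90  89  93  91 103]]
[[384. 383. 383. 383. 383. 383. 384. 383. 383.]
 [385. 385. 385. 386. 371. 368. 375. 380. 385.]
 [388. 388. 386. 354. 349. 351. 361. 372. 388.]
 [388. 389. 350. 349. 350. 350. 349. 361. 384.]
 [393. 390. 349. 351. 350. 350. 350. 352. 386.]
 [391. 392. 353. 353. 352. 353. 353. 352. 391.]
 [393. 393. 352. 354. 353. 352. 354. 394. 394.]
 [167. 394. 394. 356. 355. 355. 356. 394. 397.]]
cap [489.5  26.2  50. ] foot [498.1 194.2 150. ]
712 [491.97897   24.901936  50.667057] ((492.9778137207031, 24.393693923950195), 17.006771087646484)
```

Call:
{"api": "jog_arm", "payload": {"commands": [[1,[-0.21,-0.36,0],[0,0,0]],[1,[-0.21,-0.37,0.1],[0,0,0]],[1,[0,0,0.4],[0,0,0]],[1,[0,0,0.4],[0,0,0]],[1,[0,0,0.4],[0,0,0]],[1,[0,0,0.3],[0,0,0]],[1,[0,0,0.2],[0,0,0]],[1,[0,0,0.14],[0,0,0]],[1,[0,0,0],[0,0,0]]]}}

```text
t: 2.85
ee_pos: [491.5, 24.3, 27.3]
orientation: [-0.138, -3.135, 0.0]
ft_force: [1.0, 0.1, 1.0]
width: 88.0
grasp_force: 0.0
```

Call:
{"api": "jog_arm", "payload": {"commands": [[-1,[0,0,0],[0,0,0]],[-1,[0,0,0],[0,0,0]],[-1,[0,0,0],[0,0,0]],[-1,[0,0,0],[0,0,0]],[-1,[0,0,0],[0,0,0]],[-1,[0,0,0],[0,0,0]]]}}

```text
t: 3.45
ee_pos: [493.0, 23.2, 29.0]
orientation: [0.141, 3.138, 0.0]
ft_force: [0.3, -0.9, 0.2]
width: 43.2
grasp_force: 0.0
```

Call:
{"api": "jog_arm", "payload": {"commands": [[-1,[0,0,0],[0,0,0]],[-1,[0,0,0],[0,0,0]],[-1,[0,0,0],[0,0,0]],[-1,[0,0,0],[0,0,0]]]}}

```text
t: 3.85
ee_pos: [492.9, 23.3, 28.8]
orientation: [0.141, 3.138, -0.0]
ft_force: [-0.0, 0.1, 2.5]
width: 34.3
grasp_force: 30.0
```

Call:
{"api": "jog_arm", "payload": {"commands": [[-1,[0,0,-0.1],[0,0,0]],[-1,[0,0,-0.2],[0,0,0]],[-1,[0,0,-0.3],[0,0,0]],[-1,[0,0,-0.2],[0,0,0]],[-1,[0,0,0],[0,0,0]],[-1,[0,0,0],[0,0,0]]]}}

```text
t: 4.45
ee_pos: [492.9, 23.3, 109.1]
orientation: [0.141, 3.137, 0.0]
ft_force: [-0.6, -0.2, -1.3]
width: 33.6
grasp_force: 30.0
```

Run:
```python
from h import *
togo(498.2,-266.7,60)
```

```text
t 4.45 p [492.9  23.3 109.1] go/100 [-0.311 -2.884  0.491] turn/45deg [ 0.     0.001 -0.   ] F [-0.6 -0.2 -1.3] w 33.6 30.0
```

Call:
{"api": "jog_arm", "payload": {"commands": [[-1,[-0.04,-0.3,0],[0,0,0]],[-1,[-0.04,-0.4,0],[0,0,0]],[-1,[-0.04,-0.4,0],[0,0,0]],[-1,[-0.04,-0.4,0],[0,0,0]],[-1,[-0.04,-0.4,0],[0,0,0]],[-1,[-0.03,-0.3,0],[0,0,0]],[-1,[0,0,0],[0,0,0]],[-1,[0,0,0],[0,0,0]]]}}

```text
t: 5.25
ee_pos: [495.0, -197.9, 107.4]
orientation: [-0.143, -3.136, -0.002]
ft_force: [0.5, 0.5, -1.1]
width: 33.8
grasp_force: 30.0
```

Run:
```python
from h import *
d0=pickle.load(open('top.pkl','rb'));P=world(d0)
q=P[190:235,415:455].reshape(-1,3);q=q[(q[:,2]>25)&(q[:,2]<400)];print('orange',q.min(0),q.max(0))
o=get_obs();d=cam('wrist');K=d['intrinsics'];M=np.array(d['mount']);Q=R.from_rotvec(o['orientation']).as_matrix()
v,u=np.mgrid[:420,:560];a=np.stack([u-K[0,2],v-K[1,2]],-1);r=np.hypot(a[...,0],a[...,1])+1e-9;t=r/K[0,0]
c=np.concatenate([a/r[...,None]*np.tan(t)[...,None],np.ones((420,560,1))],-1)*d['z_map'][...,None]
W=(c@M[:3,:3].T+M[:3,3])@Q.T+o['ee_pos']
hsv=cv2.cvtColor(d['image'],cv2.COLOR_BGR2HSV)
m=((W[...,2]>17)&(W[...,2]<24)&(np.hypot(W[...,0]-498,W[...,1]+267)<70)).astype(np.uint8)
m=cv2.morphologyEx(m,cv2.MORPH_OPEN,np.ones((3,3)))
print('holder',cv2.minAreaRect(W[m>0][:,:2].astype(np.float32)),np.median(W[m>0][:,2]))
togo(498.2,-266.7,60)
cv2.imwrite('pics/w2.png',d['image'])
```

```text
orange [ 499.87156077 -457.51648221   27.57125026] [ 539.45981778 -387.67298086   55.84134287]
holder ((498.623779296875, -264.84967041015625), (71.02864074707031, 71.19769287109375), 64.74720764160156) 20.93566090004427
t 5.3 p [ 495.1 -197.2  107.6] go/100 [-0.095 -0.69   0.475] turn/45deg [ 0.001 -0.003 -0.001] F [ 0.   0.3 -0.4] w 34.2 30.0
```

View pics/w2.png

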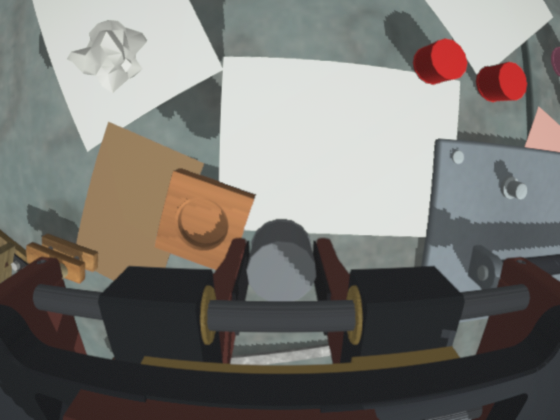

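The cap is upright between the pads at about (282,265) and the bare screw shows at (515,187). The holder recess is at (203,220), with its centre remeasured at (498.4, -265.8).

Call:
{"api": "jog_arm", "payload": {"commands": [[-1,[-0.04,-0.3,0],[0,0,0]],[-1,[-0.05,-0.38,0],[0,0,0]],[-1,[0,0,0.2],[0,0,0]],[-1,[0,0,0.3],[0,0,0]],[-1,[0,0,0.15],[0,0,0]],[-1,[0,0,0],[0,0,0]],[-1,[0,0,0],[0,0,0]]]}}

```text
t: 6.0
ee_pos: [499.1, -265.6, 43.7]
orientation: [-0.139, -3.138, -0.001]
ft_force: [-0.1, 0.0, 0.5]
width: 34.0
grasp_force: 30.0
```

Run:
```python
from h import *
togo(498.4,-265.8,25)
```

```text
t 6.0 p [ 499.1 -265.6   43.7] go/100 [ 0.006 -0.003  0.187] turn/45deg [ 0.    -0.001  0.001] F [-0.1  0.   0.5] w 34.0 30.0
```

Call:
{"api": "jog_arm", "payload": {"commands": [[-1,[0,0,0.06],[0,0,0]],[-1,[0,0,0.06],[0,0,0]],[-1,[0,0,0.03],[0,0,0]],[-1,[0,0,0.03],[0,0,0]],[-1,[0,0,0],[0,0,0]],[-1,[0,0,0],[0,0,0]]]}}

```text
t: 6.6
ee_pos: [498.9, -266.5, 25.7]
orientation: [-0.141, -3.138, -0.0]
ft_force: [-0.2, 0.3, -1.0]
width: 33.8
grasp_force: 30.0
```

Call:
{"api": "jog_arm", "payload": {"commands": [[0.2,[0,0,0.01],[0,0,0]],[0.2,[0,0,0],[0,0,0]],[0.2,[0,0,0],[0,0,0]],[0.2,[0,0,0],[0,0,0]],[0.2,[0,0,0],[0,0,0]],[0.2,[0,0,-0.2],[0,0,0]],[0.2,[0,0,-0.4],[0,0,0]],[0.2,[0,0,-0.4],[0,0,0]],[-1,[0,0,-0.4],[0,0,0]],[-1,[0,0,-0.3],[0,0,0]]]}}

```text
t: 7.6
ee_pos: [499.4, -266.7, 197.3]
orientation: [0.141, 3.136, -0.002]
ft_force: [-0.3, -1.0, 0.3]
width: 40.7
grasp_force: 0.0
```

Run:
```python
from h import *
d=cam('top');P=world(d)
q=P[(np.hypot(P[...,0]-498,P[...,1]+266)<25)&(P[...,2]>36)&(P[...,2]<56)];print(len(q),q.mean(0) if len(q) else '')
cv2.imwrite('pics/c2.png',cv2.resize(d['image'][170:270,330:430],None,fx=5,fy=5))
print(stand(-120,120),stand(-82.8,120))
togo(*stand(-125,120),190)
```

```text
79 [ 495.17400686 -267.85343506   46.89776861]
(np.float64(462.7059616592165), np.float64(192.74537312896808)) (np.float64(499.757070437028), np.float64(189.4204162367995))
t 7.65 p [ 501.6 -267.9  201.7] go/100 [0.85  4.553 0.094] turn/45deg [-0.005  0.01  -0.   ] F [1.9 0.2 2.5] w 36.5 0.0
```

View pics/c2.png

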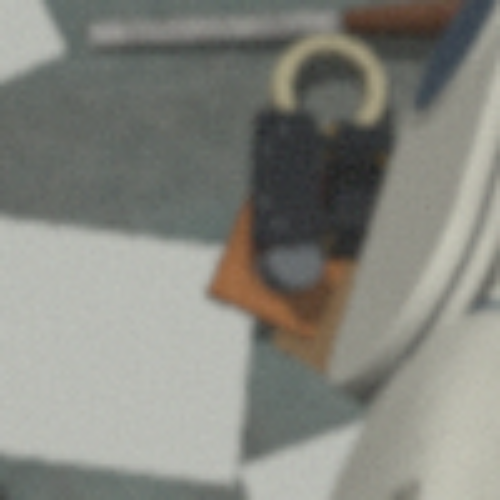

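The cap is seated in the recess: its top is at z ≈ 47, expected 46. Next, the kickstand.

Call:
{"api": "jog_arm", "payload": {"commands": [[-1,[0.1,0.2,0],[0,0,0]],[-1,[0.1,0.4,0],[0,0,0]],[-1,[0.1,0.4,0],[0,0,0]],[-1,[0.1,0.4,0],[0,0,0]],[-1,[0.1,0.4,0],[0,0,0]],[-1,[0.1,0.4,0],[0,0,0]],[-1,[0.1,0.4,0],[0,0,0]],[-1,[0.1,0.4,0],[0,0,0]],[-1,[0.05,0.4,0],[0,0,0]],[-1,[0,0.4,0],[0,0,0]]]}}

```text
t: 8.65
ee_pos: [447.3, 121.2, 194.6]
orientation: [-0.14, -3.138, 0.0]
ft_force: [1.3, -0.7, -0.4]
width: 0.3
grasp_force: 0.0
```

Call:
{"api": "jog_arm", "payload": {"commands": [[-1,[0,0.4,0],[0,0,0]],[-1,[0,0.35,0],[0,0,0]],[-1,[0,0,0],[0,0,0]],[-1,[0,0,0],[0,0,0]],[-1,[0,0,0],[0,0,0]]]}}

```text
t: 9.15
ee_pos: [454.5, 193.5, 194.4]
orientation: [-0.141, -3.138, 0.001]
ft_force: [0.2, -0.7, -0.8]
width: 0.2
grasp_force: 0.0
```

Run:
```python
from h import *
togo(*stand(-125,120),125)
d=cam('top');P=world(d)
q=P[(np.hypot(P[...,0]-498,P[...,1]+266)<60)&(P[...,2]>15)&(P[...,2]<56)]
h=q[q[:,2]<26];c=q[q[:,2]>36];print('holder',cv2.minAreaRect(h[:,:2].astype(np.float32)),'cap',c.mean(0),cv2.minEnclosingCircle(c[:,:2].astype(np.float32)))
```

```text
t 9.15 p [454.5 193.5 194.4] go/100 [-0.032  0.001  0.694] turn/45deg [-0.001 -0.001 -0.001] F [ 0.2 -0.7 -0.8] w 0.2 0.0
holder ((497.796875, -266.8651123046875), (71.35948944091797, 70.64170837402344), 64.972412109375) cap [ 498.96603767 -267.66328046   46.52593335] ((499.12030029296875, -268.3125915527344), 17.146211624145508)
```

The cap is centred in the holder and upright. Now I lower the fingers and push the kickstand.

Call:
{"api": "jog_arm", "payload": {"commands": [[-1,[0,0,0.35],[0,0,0]],[-1,[0,0,0.35],[0,0,0]],[-1,[0,0,0],[0,0,0]],[-1,[-0.15,0,0],[0,0,0]],[-1,[-0.1,0,0],[0,0,0]],[-1,[-0.1,0,0],[0,0,0]],[-1,[-0.1,0,0],[0,0,0]],[-1,[-0.1,0,0],[0,0,0]],[-1,[-0.1,0,0],[0,0,0]],[-1,[-0.1,0,0],[0,0,0]]]}}

```text
t: 10.2
ee_pos: [530.7, 187.6, 124.8]
orientation: [0.141, 3.138, 0.0]
ft_force: [0.1, -0.5, 0.4]
width: 0.5
grasp_force: 0.1
```

Call:
{"api": "jog_arm", "payload": {"commands": [[-1,[-0.1,0,0],[0,0,0]],[-1,[-0.1,0,0],[0,0,0]],[-1,[-0.1,0,0],[0,0,0]],[-1,[0,0,0],[0,0,0]],[-1,[0,0,0],[0,0,0]],[-1,[0,0,0],[0,0,0]],[-1,[0,0,0],[0,0,0]]]}}

```text
t: 10.9
ee_pos: [559.1, 185.0, 124.6]
orientation: [-0.14, -3.138, 0.0]
ft_force: [-0.3, 0.6, -0.0]
width: 0.6
grasp_force: 0.0
```

Run:
```python
from h import *
togo(*stand(-125,120),125)
d=cam('side');cv2.imwrite('pics/s2.png',cv2.resize(d['image'][150:320,200:400],None,fx=3.5,fy=3.5))
```

```text
t 10.9 p [559.1 185.  124.6] go/100 [ 1.017 -0.009 -0.003] turn/45deg [-0.    -0.001  0.   ] F [-0.3  0.6 -0. ] w 0.6 0.0
```

View pics/s2.png

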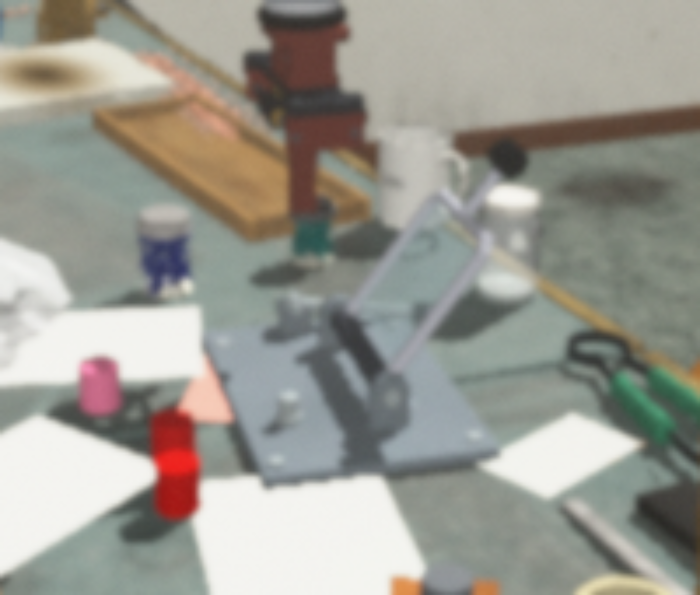

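The side view shows the kickstand down behind the pane, about (410,315), and the frame still leaning. I'll go up and across to the grip, then check the foot from above.

Call:
{"api": "jog_arm", "payload": {"commands": [[-1,[0,0,-0.4],[0,0,0]],[-1,[0,0,-0.4],[0,0,0]],[-1,[0,0,-0.4],[0,0,0]],[0.2,[0,0,-0.4],[0,0,0]],[0.2,[-0.3,-0.24,0],[0,0,0]],[0.2,[-0.3,-0.24,0],[0,0,0]],[0.2,[-0.3,-0.24,0],[0,0,0]],[0.2,[-0.3,-0.24,0],[0,0,0]],[0.2,[-0.24,-0.24,0],[0,0,0]],[0.2,[0,0,0],[0,0,0]]]}}

```text
t: 11.95
ee_pos: [694.0, 49.4, 284.2]
orientation: [0.146, 3.138, -0.001]
ft_force: [0.4, -0.8, 0.4]
width: 51.5
grasp_force: 0.0
```

Run:
```python
from h import *
togo(*stand(121,0),180)
f=stand(93,120);d=cam('top');P=world(d)
q=P[(np.hypot(P[...,0]-f[0],P[...,1]-f[1])<25)];print('foot exp',f,'z',q[:,2].min(),q[:,2].max(),q[q[:,2]>12].mean(0))
o=get_obs();w=cam('wrist')
cv2.imwrite('pics/tw.png',np.hstack([cv2.resize(d['image'][110:250,210:350],(400,400)),cv2.resize(w['image'],(400,300))[:,:].copy() if 0 else cv2.copyMakeBorder(cv2.resize(w['image'],(400,300)),0,100,0,0,0)]))
```

```text
t 11.95 p [694.   49.4 284.2] go/100 [0.023 0.022 1.042] turn/45deg [-0.001  0.001 -0.004] F [ 0.4 -0.8  0.4] w 51.5 0.0
foot exp (np.float64(674.853439338621), np.float64(173.7073135044543)) z -6.295063612212289 28.797608766704798 [668.4922046  173.33509319  20.18750374]
```

View pics/tw.png

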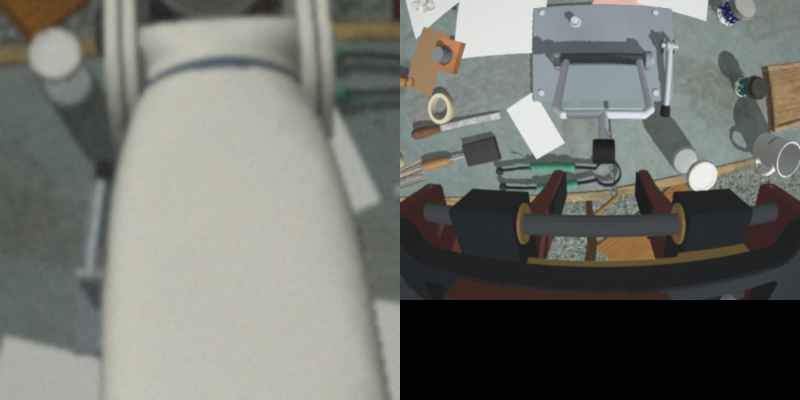

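The foot lies at the expected place (668,173; top z ≈ 20–28), fully down. The wrist view shows the grip centred at about (284,211) full-res, 3 mm off. Descending to grip it.

Call:
{"api": "jog_arm", "payload": {"commands": [[0.2,[0.03,0.02,0.24],[0,0,0]],[0.2,[0,0,0.3],[0,0,0]],[0.2,[0,0,0.3],[0,0,0]],[0.2,[0,0,0.2],[0,0,0]],[-1,[0,0,0],[0,0,0]],[-1,[0,0,0],[0,0,0]],[-1,[0,0,0],[0,0,0]],[-1,[0,0,0],[0,0,0]],[-1,[0,0,0],[0,0,0]],[-1,[0,0,0],[0,0,0]]]}}

```text
t: 13.05
ee_pos: [690.4, 54.3, 182.3]
orientation: [0.141, 3.136, -0.001]
ft_force: [-0.2, -4.3, 6.1]
width: 23.6
grasp_force: 30.0
```

Run:
```python
from h import *
togo(*stand(121,0),180)
```

```text
t 13.05 p [690.4  54.3 182.3] go/100 [-0.018 -0.024  0.024] turn/45deg [-0.     0.004 -0.001] F [-0.2 -4.3  6.1] w 23.6 30.0
```

Call:
{"api": "jog_arm", "payload": {"commands": [[-1,[0.106,0,-0.075],[0,0,0]],[-1,[0.11,0,-0.069],[0,0,0]],[-1,[0.115,0,-0.06],[0,0,0]],[-1,[0.119,0,-0.054],[0,0,0]],[-1,[0.121,0,-0.045],[0,0,0]],[-1,[0,0,0],[0,0,0]],[-1,[0,0,0],[0,0,0]]]}}

```text
t: 13.75
ee_pos: [632.3, 59.7, 211.2]
orientation: [-0.141, -3.138, 0.001]
ft_force: [0.1, -5.4, 2.2]
width: 23.8
grasp_force: 30.0
```

Run:
```python
from h import *
togo(*stand(0,0),221.3)
```

```text
t 13.75 p [632.3  59.7 211.2] go/100 [ 0.608 -0.026 -0.1  ] turn/45deg [-0.001 -0.001 -0.   ] F [ 0.1 -5.4  2.2] w 23.8 30.0
```

Call:
{"api": "jog_arm", "payload": {"commands": [[-1,[0.12,-0.01,-0.038],[0,0,0]],[-1,[0.122,-0.01,-0.029],[0,0,0]],[-1,[0.122,0,-0.021],[0,0,0]],[-1,[0.122,0,-0.012],[0,0,0]],[-1,[0.122,0,-0.003],[0,0,0]],[-1,[0,0,0],[0,0,0]],[-1,[0,0,0],[0,0,0]],[-1,[0,0,0],[0,0,0]]]}}

```text
t: 14.55
ee_pos: [572.1, 65.1, 221.8]
orientation: [0.14, 3.137, 0.004]
ft_force: [2.5, 5.5, -0.1]
width: 23.9
grasp_force: 30.0
```

Run:
```python
from h import *
togo(*stand(0,0),221.3)
d=cam('side');cv2.imwrite('pics/s3.png',cv2.resize(d['image'][150:320,200:400],None,fx=3.5,fy=3.5))
```

```text
t 14.55 p [572.1  65.1 221.8] go/100 [ 0.004 -0.027  0.005] turn/45deg [0.004 0.001 0.   ] F [ 2.5  5.5 -0.1] w 23.9 30.0
```

View pics/s3.png

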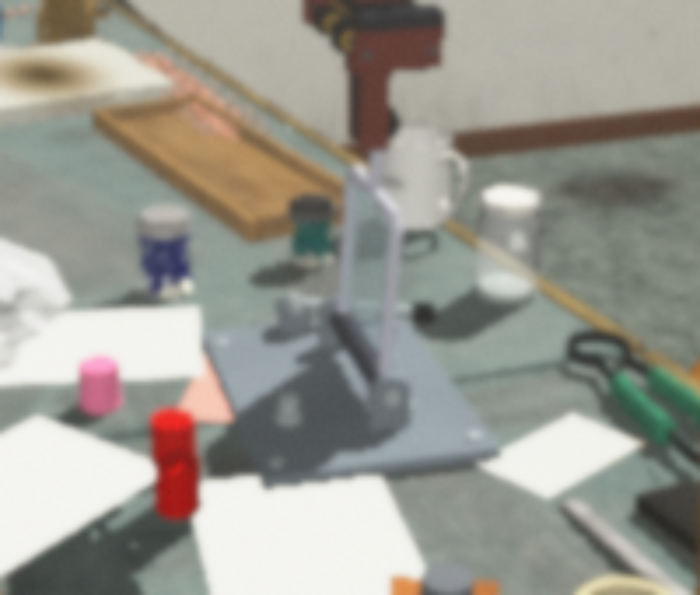

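The frame stands upright in the gripper, the kickstand foot is on the table at about (425,312), the cap is in the holder, and the jars are undisturbed. Handing in.

```bash
python3 -c "
from h import *
print(close_job())"
```

```text
the job is handed in; nothing more can be done
None
```

The job is handed in at about 14.6 s: the cap is right side up in the holder recess, the kickstand is fully down with its foot on the table, and the gripper is holding the frame upright.

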